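# Lock the painting turntable: press its plunger in and slide the keeper across

## Robot

A 6-joint arm with a two-finger parallel gripper is mounted at the origin on the work surface. World frame = base frame: x ahead of the robot, y to its left, z up, the work surface at z = 0. Lengths are in m, angles in rad, forces in N, time in s.
With the tool pointing down it reaches from about 0.425 to 0.95 m from the base axis. Payload 3.5 kg.
Tool frame: the origin (TCP) lies midway between the tips of the shut fingers; the grasp point (between the pads) lies 19 mm behind it (r.grip_depth is the distance from the TCP to the grasp point, in m); y points along the fingers, x is the direction in which the jaws open and shut, and the axes are right-handed (so a half turn about y gives the same grasp; the last joint's range is limited). The gripper opens to 85 mm and grips with 20 to 120 N. Pads are 22 mm wide; open, the fingers measure 114 mm over their backs; the gripper's body (76 mm by 85 mm) begins 54 mm behind the grasp point. The pads swing forward as they close: fully open they stand 13 mm farther back than shut.
Start: joints at [-1.426, 0.286, 1.577, -0, 1.279, -0.15], TCP at [0.196, -0.646, 0.231] pointing down, gripper open.
Joint ranges: [-2.77, 2.77], [-0.9, 2.22], [0.21, 2.48], [-1.53, 4.67], [0.24, 2.81], [-2.84, 2.84]. Speed limits (rad/s): [2.79, 2.79, 3.14, 3.14, 3.14, 3.14].

## Interface

Orientations are given as a unit quaternion [w, x, y, z].
In Python, from cell import r gives the robot as it stands.
- The arm moves only by the tool send_rows, never from a script. Its argument "motion" is a list of rows, each a list of 3 entries, a list of its own where there are three numbers: the shift along the tool's x, y, z as a fraction of full scale, then the turn, a rotation vector about the tool's x, y, z as a fraction of full scale, then the opening, from -1 (shut) to 1 (fully open), so that 0 is half open. A call has 1 to 5 rows; each row shifts and turns the commanded pose from where the row before left it, along the tool's axes as they then stand; what a row does not reach is not made up. Full scale, the value 1, is 1 m for a shift and 90 degrees for a turn. A row lasts 1/12 s, in which the tool goes at most 41.7 mm and 7.16 degrees, less where a joint would pass 70% of its speed; a pose out of reach is approached as far as the arm can. A call with a number of a shift or a turn outside -1 to 1 is refused whole. A call with a gripper value outside its range is refused whole. The fingers move at their own pace and stop on an object; "newtons" is the grip in N (left out, the last holds). Time passes only in rows, so rows that do not move let the fingers close. It gives the time, the measured TCP pose, the force and the opening at its end, in the units of the state.
- r.get_state(): the state, without advancing time (a new reading comes with each control period).
- r.camera(name): name is "scene" or "side" or "wrist"; returns the picture (480x640x3 uint8, red, green, blue); there is no depth.
- r.calibration(name): a dict with "camera_matrix" (3x3 intrinsics, pixels), "world_from_camera" (4x4, takes a point from camera to world coordinates); the wrist camera has in their place "tool_from_camera" (4x4, takes a point from camera to tool coordinates, whose origin is the TCP and whose axes are the tool frame's). Camera axes: x right, y down, z forward; pixel columns grow to the right and rows downward; lengths in m; the calibration is good to about 2 mm. The wrist camera is an equidistant fisheye: a pixel r from the principal point sees the ray r / f radians off the axis. A picture is of the moment at which its call begins: read the wrist's pose just before it. calibration takes no time and is no camera call.
- r.hand_in(): hands the job in, once; it reports no verdict.
The state is a dict: "clock": time; "q": joint angles; "dq": joint speeds; "joint_efforts": joint torques, N m; "tool_pos": TCP position; "eef_rot": TCP orientation; "ft_force": force on the tool from outside, world axes, zero at the start; "ft_torque": the same for the moment, N m; "width": finger opening in m.
Only numpy, scipy, OpenCV 4.12 (cv2) and the standard library are available. Lean on these libraries where they do the work, as an engineer would, in place of code of your own. Each camera call takes 0.05 s, during which the arm holds its last target.

## Task

Lock the model-painting turntable: push its spring plunger fully down into the housing and, while it is held down, slide the keeper all the way across so that the plunger stays trapped, then let go and move clear. Be gentle: never load the lock with more than 25 N, and leave the paint jars and the brush where they are.

Things in the scene. Friction and masses are not known exactly. Their poses are not given: they have to be found in the camera images.
- lock: Fixed base of the turntable with its plunger lock. Origin under the middle of the lock housing, on the table; z up; x points to the turntable disc; y is the way the keeper slides shut. The aluminium housing is 70 (x) by 120 (y) mm, its deck 40 mm high. A spring-loaded vertical plunger stands at x = 0, y = 0.
- deck (a point): Top of the housing on the plunger's axis. Here the plunger's 17 mm collar stands 10 mm proud, in the wide hole of the keeper, a keyhole plate lying on the deck; so it blocks the keeper. Only with the plunger more than 9 of its 11.5 mm down can the plate's narrow slot slide over the collar and trap it from above.
- press_spot (a point): Fixed point at the average height (76 mm over the table) of the thumb pad's top with the plunger up, 22 mm on the -y side of the plunger's axis. The oblong dark steel pad on the 9 mm stem is 30 (x) by 77 (y) mm, lock y = -45 to +32. It is screwed up or down on the stem: its true top is anywhere from 67 to 85 mm and is not measured, so feel for it.
- disc (a point): Centre of the turntable disc's top, 165 mm from the plunger along the lock's +x, 55 mm over the table, 156 mm across, with a low blue model glider on it (up to 70 mm over the table). Nothing to do here.
- bridge (a point): Centre of the keeper's bridge: steel bar crossing over the pad along x, 49 x 12 (y) x 8 (z) mm, underside 88 mm over the table, on two posts 37 mm apart inside. Keeper open: at lock y = +8, leaving 47 mm of pad free on its -y side. Fingers pressing the pad there can also push the bar to +y, and stay over the pad all the way.
- plunger (a joint): How far the plunger is pushed down, m: 0 up, 0.0115 on its hard stop, about 0.009 when trapped under the keeper. The spring resists with about 7 N at first and 15 N fully down; it springs up if let go untrapped.
- keeper (a joint): How far the keeper has been slid along the lock's +y, m: starts at 0 to 0.003 (open), 0.022 is its end stop (fully across). It moves with about 2 N and stays where it is left.
- jar_a: Bystander: small glass paint jar, 42 mm across, 55 mm high, black cap; origin under its centre, standing 120 to 175 mm to one side of the lock.
- jar_b: Bystander: glass paint jar, 48 mm across, 62 mm high, orange cap; origin under its centre, standing 120 to 175 mm to the other side of the lock.
- brush: Bystander: slim paint brush, 170 mm long and 8 mm thick, lying on the robot's side of the lock, 110 to 140 mm from the plunger; origin under its middle, x along it towards the bristles.

How it is judged:
By the outcome, as a careful person would: the job done as asked, in the order asked, and still so for the second after the job is handed in, with the robot touching nothing.
It also fails if it takes over 61 s, if anything falls off the work surface, if the arm or the gripper's body presses on something with over 40 N, if the wrist force passes 120 N, or if a joint passes its speed limit or range.

## Working session

There is one attempt and no reset: what is moved stays moved. The work goes in short steps, Python scripts to look and compute and a tool call to move; the robot and the scene stay as the last step left them, time stands still between calls to the robot, and variables do not carry over. Pictures are saved under pics/ and viewed, and the job is handed in when it is done.

Besides the shell and the picture viewer there is one more tool, called after "Call:" by a JSON object that holds its "fn" and its "kwargs", one argument or row to a line. send_rows: Moves the arm, as the interface text tells. Its arguments: {"type":"object","properties":{"motion":{"type":"array","items":{"type":"array"}},"newtons":{"type":"number"}},"required":["motion"]}

```bash
ls; mkdir -p pics; python3 - <<'E'
from cell import r
import cv2
print(r.get_state())
for n in("scene","side","wrist"):
    cv2.imwrite(f"pics/{n}0.png",r.camera(n)[:,:,::-1]); print(n,r.calibration(n))
E
```

```text
pics
{'clock': 0.0, 'q': array([-1.42599218e+00,  2.87181013e-01,  1.57817858e+00, -1.77792661e-06,
        1.27857377e+00, -1.50039570e-01]), 'dq': array([-0.00085695,  0.00070653,  0.00032523,  0.0010714 ,  0.00020741,
        0.00030059]), 'joint_efforts': array([-4.05894398e-04, -4.05981624e+01, -2.92628825e+01, -1.49699686e-04,
        5.82716981e-03,  7.15258039e-06]), 'tool_pos': array([ 0.19605575, -0.64521953,  0.22993607]), 'eef_rot': array([ 0.56860676, -0.56743419,  0.42171594, -0.4205478 ]), 'ft_force': array([ 0.16774073, -1.20013817,  0.00271738]), 'ft_torque': array([0.03657361, 0.0186746 , 0.02195488]), 'width': 0.08542135532611497}
scene {'camera_matrix': array([[480.06984765,   0.        , 321.82243404],
       [  0.        , 480.06984765, 235.87937078],
       [  0.        ,   0.        ,   1.        ]]), 'world_from_camera': array([[ 0.18682497,  0.83108398, -0.52382807,  0.9642034 ],
       [ 0.9823083 , -0.16504692,  0.08848678, -0.02453464],
       [-0.01291627, -0.5310922 , -0.84721558,  0.70267766],
       [ 0.        ,  0.        ,  0.        ,  1.        ]
[... 289 characters left out ...]
602331 ,  0.53981993, -0.31054793],
       [ 0.00986718, -0.69954815, -0.71451734,  0.57476139],
       [ 0.        ,  0.        ,  0.        ,  1.        ]])}
wrist {'camera_matrix': array([[371.64829954,   0.        , 322.51553339],
       [  0.        , 371.64829954, 243.28173829],
       [  0.        ,   0.        ,   1.        ]]), 'tool_from_camera': array([[ 9.99999566e-01, -6.23971545e-04, -6.92541178e-04,
        -5.00615384e-04],
       [ 4.86435699e-04, -2.84460405e-01,  9.58687666e-01,
        -1.41280563e-01],
       [-7.95194368e-04, -9.58687587e-01, -2.84459978e-01,
         7.18254609e-02],
       [ 0.00000000e+00,  0.00000000e+00,  0.00000000e+00,
         1.00000000e+00]])}
```

View pics/scene0.png

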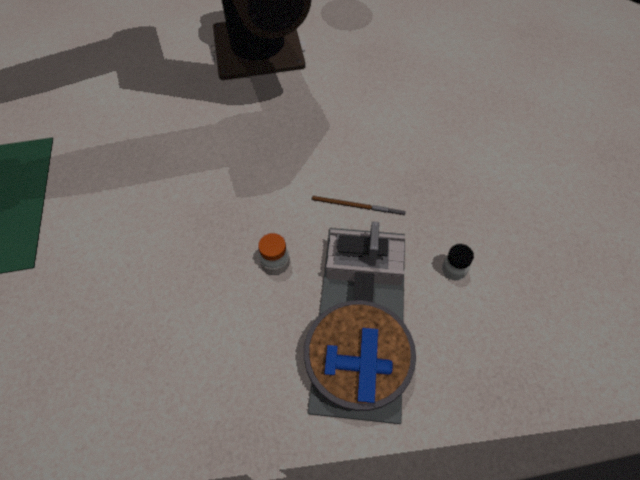

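View pics/side0.png

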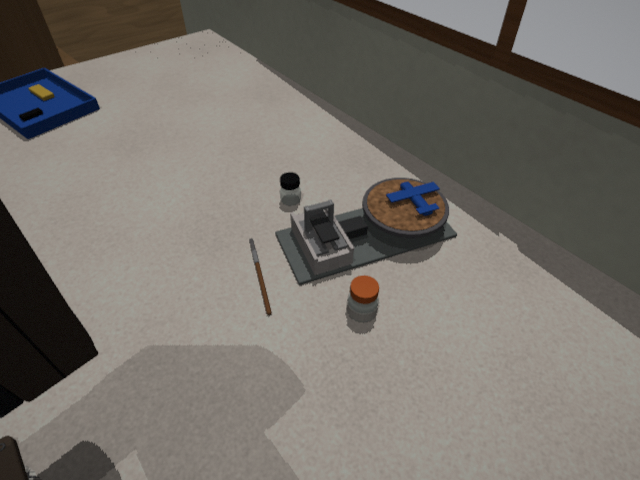

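View pics/wrist0.png

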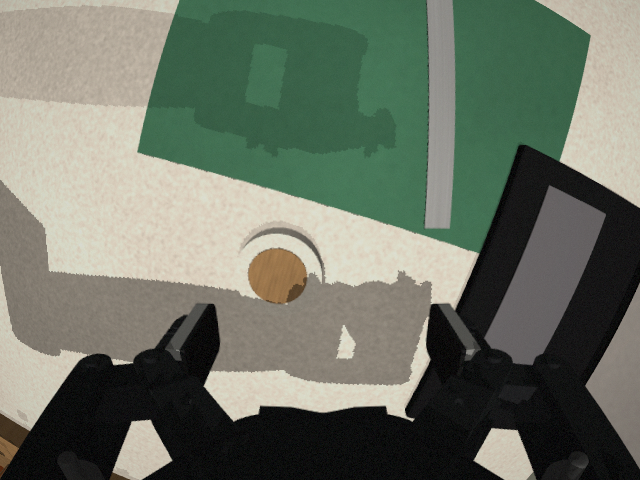

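```bash
python3 - <<'E'
import cv2
a=cv2.imread("pics/scene0.png")[190:420,240:490]
cv2.imwrite("pics/sc.png",cv2.resize(a[20:130,60:190],None,fx=6,fy=5.4,interpolation=cv2.INTER_CUBIC)) if 0 else cv2.imwrite("pics/sc.png",cv2.resize(a[20:110,70:180],None,fx=6,fy=6,interpolation=cv2.INTER_CUBIC))
a=cv2.imread("pics/scene0.png")[290:420,290:420]
cv2.imwrite("pics/sc2.png",cv2.resize(a,None,fx=4,fy=4,interpolation=cv2.INTER_CUBIC))
a=cv2.imread("pics/side0.png")[180:290,260:390]
cv2.imwrite("pics/sd.png",cv2.resize(a,None,fx=5,fy=5,interpolation=cv2.INTER_CUBIC))
E
```

```text
(no output)
```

View pics/sc.png

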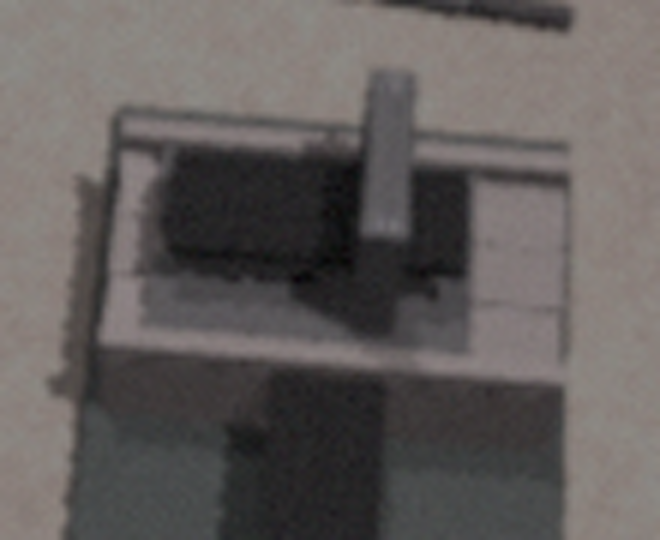

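View pics/sd.png

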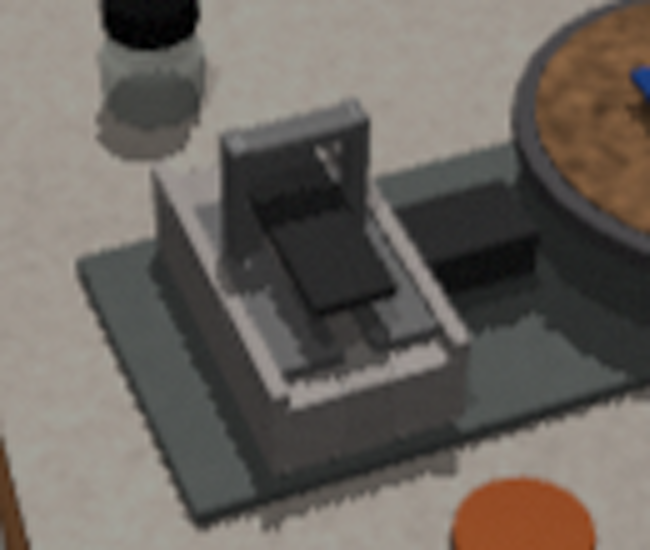

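View pics/sc2.png

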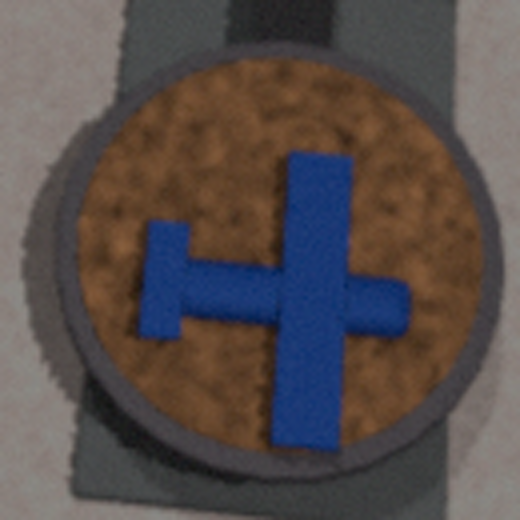

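```bash
cat > h.py <<'E'
import numpy as np
from cell import r
def proj(n,P):
    c=r.calibration(n);T=np.linalg.inv(c["world_from_camera"]);p=T[:3,:3]@P+T[:3,3];q=c["camera_matrix"]@p;return q[:2]/q[2]
E
python3 - <<'E'
from h import *
from scipy.optimize import least_squares
S=lambda u,v:(310+u/6,210+v/6)
D=lambda u,v:(260+u/5,180+v/5)
obs=[]
# name, lock xyz function of (hr,pz,k)
def br(sx,sy):return lambda hr,pz,k:(sx*.0245,.008+k+sy*.006,.096)
def ho(sx,sy):return lambda hr,pz,k:(sx*.035,sy*.06,hr)
def pa(sx,y):return lambda hr,pz,k:(sx*.015,y,pz)
O=[("scene",S(370,72),br(-1,-1)),("scene",S(412,72),br(-1,1)),("scene",S(410,237),br(1,1)),("scene",S(362,237),br(1,-1)),
("side",D(222,133),br(-1,1)),("side",D(232,152),br(-1,-1)),("side",D(368,118),br(1,-1)),("side",D(356,100),br(1,1)),
("scene",S(118,110),ho(-1,-1)),("scene",S(570,147),ho(-1,1)),("scene",S(100,345),ho(1,-1)),("scene",S(567,380),ho(1,1)),
("side",D(287,405),ho(-1,-1)),("side",D(467,342),ho(1,-1)),("side",D(155,172),ho(-1,1)),
("scene",S(165,149),pa(-1,-.045)),("scene",S(468,170),pa(-1,.032)),("side",D(318,307),pa(-1,-.045)),("side",D(395,290),pa(1,-.045)),
("scene",(360,355),lambda *a:(.165,0,.055))]
def W(p,l):
    c,s=np.cos(p[2]),np.sin(p[2]);return np.array([p[0]+c*l[0]-s*l[1],p[1]+s*l[0]+c*l[1],l[2]])
f=lambda p:np.concatenate([proj(n,W(p,g(*p[3:])))-o for n,o,g in O])
s=least_squares(f,[.5,.1,0,.045,.076,.0015],loss="soft_l1",x_scale=[.1,.1,.1,.01,.01,.01]);print(s.x)
print(np.round(s.fun.reshape(-1,2),1))
J=s.jac;print(np.sqrt(np.diag(np.linalg.inv(J.T@J)))*.7)
for n,o,h in(("brush",(359,204),.004),("jarA",(460,256),.055),("jarB",(272,245),.062)):
    c=r.calibration("scene");d=c["world_from_camera"][:3,:3]@np.linalg.solve(c["camera_matrix"],[*o,1]);t=c["world_from_camera"][:3,3];print(n,t+d*(h-t[2])/d[2])
from scipy.spatial.transform import Rotation as R
q=r.get_state()["eef_rot"];print(R.from_quat(q[[1,2,3,0]]).as_matrix())
E
```

```text
[ 0.60085181  0.10608267 -0.28294273  0.04711686  0.06605641  0.00195598]
[[-0.7 -0.4]
 [ 0.2  0.1]
 [-0.6  0.4]
 [-0.8 -0.2]
 [-1.2 -0.6]
 [-0.5  0.1]
 [-0.1 -0.5]
 [-0.6 -1.3]
 [-0.2  1.8]
 [-1.1  1.1]
 [-1.1  0.6]
 [-0.9  0.8]
 [-2.7 -1.4]
 [ 0.7 -0.8]
 [-1.5 -1.5]
 [ 0.5  0.2]
 [-0.7  0.3]
 [-0.9  0.4]
 [ 0.7 -1.2]
 [ 0.3 -3.6]]
[0.00039055 0.0005014  0.00521791 0.00131764 0.00114115 0.00074236]
brush [0.4790095  0.12631263 0.004     ]
jarA [0.6413836  0.24568345 0.055     ]
jarB [ 0.5694313  -0.03695533  0.062     ]
[[ 2.90541576e-01 -2.85388213e-04  9.56862326e-01]
 [-9.56860451e-01  1.91511358e-03  2.90541578e-01]
 [-1.91541718e-03 -9.99998125e-01  2.83343424e-04]]
```

Call:
{"fn": "send_rows", "kwargs": {
  "motion": [
    [[0, 0, 0], [0, -0.079, 0], -1],
    [[0, 0, 0], [0, -0.079, 0], -1],
    [[0, 0, 0], [0, -0.079, 0], -1],
    [[0, 0, 0], [0, -0.079, 0], -1]
  ],
  "newtons": 40
}}

```text
clock: 0.48
tool_pos: [0.1961, -0.6456, 0.2307]
eef_rot: [0.655, -0.655, 0.267, -0.266]
ft_force: [0.2, 0.3, 0.2]
width: 0.0387
```

Call:
{"fn": "send_rows", "kwargs": {
  "motion": [
    [[0, 0, 0], [0, -0.079, 0], -1],
    [[0, 0, 0], [0, -0.079, 0], -1],
    [[0, 0, 0], [0, -0.079, 0], -1],
    [[0, 0, 0], [0, -0.079, 0], -1],
    [[0, 0, 0], [0, 0, 0], -1]
  ]
}}

```text
clock: 0.9
tool_pos: [0.1961, -0.6456, 0.2307]
eef_rot: [0.7, -0.7, 0.099, -0.099]
ft_force: [0.2, 0.1, -0.0]
width: 0.0001
```

```bash
cat >> h.py <<'E'
from scipy.spatial.transform import Rotation as R
L=np.array([.60085,.10608]);A=-.283
def st():
    s=r.get_state();q=s["eef_rot"];M=R.from_quat(q[[1,2,3,0]]).as_matrix()
    c,k=np.cos(A),np.sin(A);RL=np.array([[c,-k,0],[k,c,0],[0,0,1]])
    p=RL.T@(s["tool_pos"]-[*L,0])
    print("t",round(s["clock"],2),"lock mm",np.round(p*1e3,1),"Flock",np.round(RL.T@s["ft_force"],1),"w",round(s["width"],4))
    return s,M,p,RL
E
python3 - <<'E'
from h import *
s,M,p,RL=st();print(M);print("to (0,-20,140) in tool:",M.T@RL@(np.array([0,-.020,.14])-p))
print("lock axes in tool",M.T@RL)
E
```

```text
t 0.9 lock mm [-178.8 -834.8  230.7] Flock [ 0.2  0.2 -0. ] w 0.0001
[[ 9.60750311e-01 -1.75915215e-04  2.77414509e-01]
 [-2.77414188e-01  1.03818553e-03  9.60749858e-01]
 [-4.57018247e-04 -9.99999446e-01  9.48635694e-04]]
to (0,-20,140) in tool: [0.18034923 0.09141638 0.81434727]
lock axes in tool [[ 9.99998094e-01  1.89835908e-03 -4.57018247e-04]
 [-4.58818070e-04  9.47766499e-04 -9.99999446e-01]
 [-1.89792488e-03  9.99997749e-01  9.48635694e-04]]
```

Call:
{"fn": "send_rows", "kwargs": {
  "motion": [
    [[0.009, 0, 0.04], [0, 0, 0], -1],
    [[0.009, 0, 0.04], [0, 0, 0], -1],
    [[0.009, 0, 0.04], [0, 0, 0], -1],
    [[0.009, 0, 0.04], [0, 0, 0], -1],
    [[0.009, 0, 0.04], [0, 0, 0], -1]
  ]
}}

```text
clock: 1.32
tool_pos: [0.2957, -0.4646, 0.2309]
eef_rot: [0.7, -0.7, 0.101, -0.101]
ft_force: [1.1, -0.1, 0.4]
width: -0.0
```

Call:
{"fn": "send_rows", "kwargs": {
  "motion": [
    [[0.009, 0, 0.04], [0, 0, 0], -1],
    [[0.009, 0, 0.04], [0, 0, 0], -1],
    [[0.009, 0, 0.04], [0, 0, 0], -1],
    [[0.009, 0, 0.04], [0, 0, 0], -1],
    [[0.009, 0, 0.04], [0, 0, 0], -1]
  ]
}}

```text
clock: 1.73
tool_pos: [0.3948, -0.285, 0.2314]
eef_rot: [-0.7, 0.7, -0.101, 0.101]
ft_force: [1.1, 0.7, 0.3]
width: -0.0001
```

Call:
{"fn": "send_rows", "kwargs": {
  "motion": [
    [[0.009, 0, 0.04], [0, 0, 0], -1],
    [[0.009, 0, 0.04], [0, 0, 0], -1],
    [[0.009, 0, 0.04], [0, 0, 0], -1],
    [[0.009, 0, 0.04], [0, 0, 0], -1],
    [[0.009, 0, 0.04], [0, 0, 0], -1]
  ]
}}

```text
clock: 2.15
tool_pos: [0.4939, -0.1055, 0.2315]
eef_rot: [-0.7, 0.7, -0.101, 0.101]
ft_force: [1.2, -1.0, -1.3]
width: -0.0002
```

Call:
{"fn": "send_rows", "kwargs": {
  "motion": [
    [[0.009, 0, 0.04], [0, 0, 0], -1],
    [[0.009, 0, 0.04], [0, 0, 0], -1],
    [[0.009, 0, 0.04], [0, 0, 0], -1],
    [[0.009, 0, 0.04], [0, 0, 0], -1],
    [[0, 0, 0], [0, 0, 0], -1]
  ]
}}

```text
clock: 2.57
tool_pos: [0.5745, 0.0418, 0.2311]
eef_rot: [0.701, -0.699, 0.099, -0.099]
ft_force: [-1.5, -0.1, 0.0]
width: -0.0001
```

```bash
python3 - <<'E'
from h import *
import cv2
s,M,p,RL=st();print("to (0,-20,140) in tool:",M.T@RL@(np.array([0,-.020,.14])-p))
cv2.imwrite("pics/w1.png",r.camera("wrist")[:,:,::-1])
E
```

```text
t 2.57 lock mm [ -7.3 -69.1 231.1] Flock [-1.4 -0.5  0. ] w -0.0001
to (0,-20,140) in tool: [0.00738756 0.09126379 0.04883599]
```

View pics/w1.png

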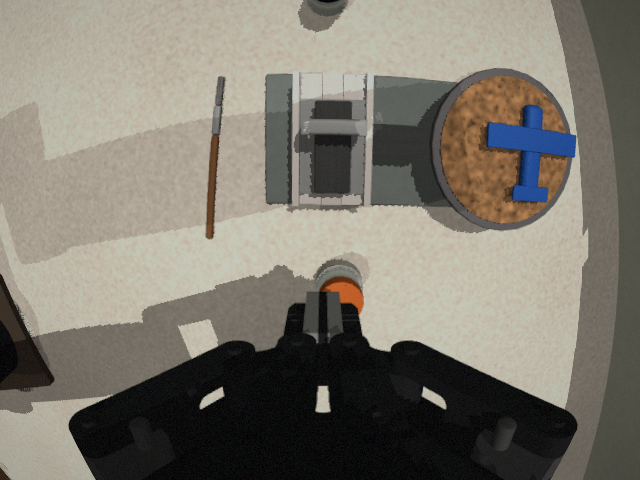

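```bash
cat >> h.py <<'E'
def wproj(s,M,Pw):
    c=r.calibration("wrist");T=c["tool_from_camera"];K=c["camera_matrix"]
    pt=M.T@(Pw-s["tool_pos"]);pc=T[:3,:3].T@(pt-T[:3,3])
    n=np.hypot(*pc[:2]);a=np.arctan2(n,pc[2])
    return K[:2,2]+K[0,0]*a*pc[:2]/n
E
python3 - <<'E'
from h import *
import cv2
s,M,p,RL=st()
im=cv2.imread("pics/w1.png")
im=cv2.resize(im[50:220,250:400],None,fx=5,fy=5,interpolation=cv2.INTER_CUBIC)
for l in [(x,y,96) for x in(-24.5,24.5) for y in(4,16)]+[(-15,-45,67),(15,-45,67),(15,32,67),(-15,32,67)]+[(x,y,40) for x in(-35,35) for y in(-60,60)]:
    u=wproj(s,M,RL@(np.array(l)/1e3)+[*L,0]); cv2.circle(im,tuple(int(v) for v in (u-[250,50]+.5)*5),3,(0,0,255),-1)
cv2.imwrite("pics/w1c.png",im[:600])
E
```

```text
t 2.62 lock mm [ -7.6 -71.8 230.9] Flock [-0.2 -1.2  0.5] w 0.0001
```

View pics/w1c.png

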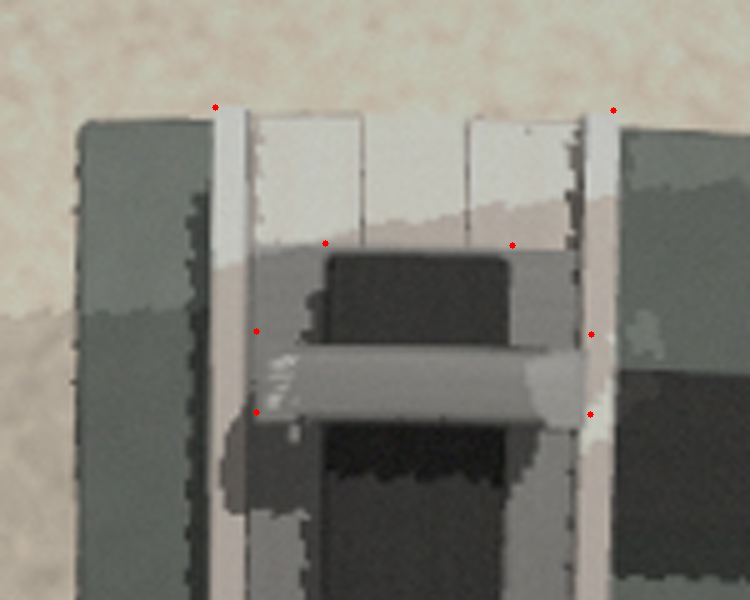

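Call:
{"fn": "send_rows", "kwargs": {
  "motion": [
    [[0.004, 0.01, 0.025], [0, 0, 0], -1],
    [[0.003, 0.02, 0.025], [0, 0, 0], -1],
    [[0, 0.035, 0], [0, 0, 0], -1],
    [[0, 0.035, 0], [0, 0, 0], -1],
    [[0, 0, 0], [0, 0, 0], -1]
  ]
}}

```text
clock: 3.03
tool_pos: [0.5877, 0.0816, 0.123]
eef_rot: [-0.699, 0.701, -0.106, 0.095]
ft_force: [-1.3, -0.1, -2.0]
width: 0.0004
```

Call:
{"fn": "send_rows", "kwargs": {
  "motion": [
    [[0, 0.02, 0], [0, 0, 0], -1],
    [[0, 0, 0], [0, 0, 0], -1],
    [[0, 0, 0], [0, 0, 0], -1]
  ]
}}

```text
clock: 3.28
tool_pos: [0.5931, 0.0813, 0.1119]
eef_rot: [-0.7, 0.7, -0.101, 0.1]
ft_force: [-0.5, -0.2, 0.7]
width: -0.0002
```

```bash
python3 - <<'E'
from h import *
import cv2
s,M,p,RL=st();print("to (0,-20,90) in tool:",M.T@RL@(np.array([0,-.020,.09])-p))
cv2.imwrite("pics/w2.png",r.camera("wrist")[:,:,::-1])
cv2.imwrite("pics/s2.png",cv2.resize(r.camera("side")[150:300,220:420,::-1],None,fx=4,fy=4,interpolation=cv2.INTER_CUBIC))
E
```

```text
t 3.28 lock mm [ -0.5 -26.  111.9] Flock [-0.4 -0.3  0.7] w -0.0002
to (0,-20,90) in tool: [0.00048435 0.02189044 0.00598274]
```

View pics/w2.png

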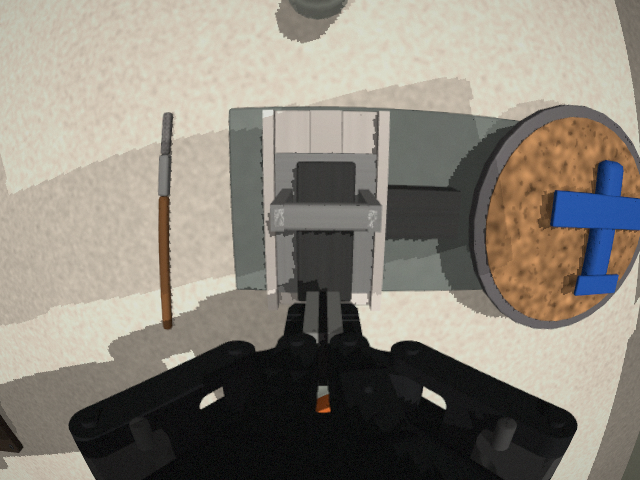

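View pics/s2.png

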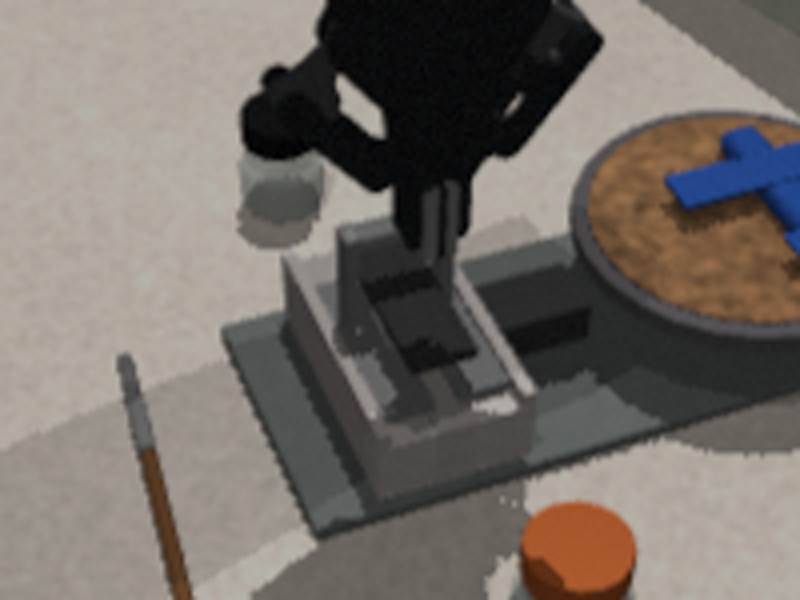

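Call:
{"fn": "send_rows", "kwargs": {
  "motion": [
    [[0, 0.015, 0.002], [0, 0, 0], -1],
    [[0, 0.01, 0.002], [0, 0, 0], -1],
    [[0, 0.004, 0], [0, 0, 0], -1],
    [[0, 0, 0], [0, 0, 0], -1],
    [[0, 0, 0], [0, 0, 0], -1]
  ]
}}

```text
clock: 3.8
tool_pos: [0.5946, 0.0859, 0.0826]
eef_rot: [-0.7, 0.7, -0.1, 0.1]
ft_force: [-0.1, 0.2, -0.5]
width: 0.0001
```

```bash
python3 -c "from h import *;st()"
```

```text
t 3.8 lock mm [ -0.4 -21.1  82.6] Flock [-0.2  0.1 -0.5] w 0.0001
```

Call:
{"fn": "send_rows", "kwargs": {
  "motion": [
    [[0, 0.002, 0], [0, 0, 0], -1],
    [[0, 0.002, 0], [0, 0, 0], -1],
    [[0, 0.002, 0], [0, 0, 0], -1],
    [[0, 0.002, 0], [0, 0, 0], -1],
    [[0, 0.002, 0], [0, 0, 0], -1]
  ]
}}

```text
clock: 4.22
tool_pos: [0.5946, 0.0859, 0.0722]
eef_rot: [0.7, -0.7, 0.1, -0.1]
ft_force: [-0.5, 0.1, 0.0]
width: 0.0001
```

Call:
{"fn": "send_rows", "kwargs": {
  "motion": [
    [[0, 0.002, 0], [0, 0, 0], -1],
    [[0, 0, 0], [0, 0, 0], -1],
    [[0, 0, 0], [0, 0, 0], -1]
  ]
}}

```text
clock: 4.47
tool_pos: [0.5944, 0.086, 0.0701]
eef_rot: [-0.7, 0.7, -0.1, 0.1]
ft_force: [0.1, 0.3, 0.5]
width: -0.0002
```

Call:
{"fn": "send_rows", "kwargs": {
  "motion": [
    [[0, 0.001, 0], [0, 0, 0], -1],
    [[0, 0, 0], [0, 0, 0], -1]
  ]
}}

```text
clock: 4.63
tool_pos: [0.5946, 0.0859, 0.0693]
eef_rot: [0.7, -0.7, 0.1, -0.1]
ft_force: [-0.4, 0.2, 0.5]
width: -0.0
```

Call:
{"fn": "send_rows", "kwargs": {
  "motion": [
    [[0, 0.001, 0], [0, 0, 0], -1],
    [[0, 0, 0], [0, 0, 0], -1]
  ]
}}

```text
clock: 4.8
tool_pos: [0.5945, 0.086, 0.0682]
eef_rot: [-0.7, 0.7, -0.1, 0.1]
ft_force: [-0.7, -0.5, -0.2]
width: 0.0
```

Call:
{"fn": "send_rows", "kwargs": {
  "motion": [
    [[0, 0.001, 0], [0, 0, 0], -1],
    [[0, 0, 0], [0, 0, 0], -1]
  ]
}}

```text
clock: 4.97
tool_pos: [0.5946, 0.0859, 0.0673]
eef_rot: [-0.7, 0.7, -0.1, 0.1]
ft_force: [0.5, -0.6, 1.2]
width: 0.0004
```

Call:
{"fn": "send_rows", "kwargs": {
  "motion": [
    [[0, 0.0005, 0], [0, 0, 0], -1],
    [[0, 0, 0], [0, 0, 0], -1],
    [[0, 0, 0], [0, 0, 0], -1]
  ]
}}

```text
clock: 5.22
tool_pos: [0.5947, 0.0859, 0.0672]
eef_rot: [-0.7, 0.7, -0.1, 0.1]
ft_force: [-2.1, 0.6, 2.0]
width: -0.0004
```

Call:
{"fn": "send_rows", "kwargs": {
  "motion": [
    [[0, 0.0005, 0], [0, 0, 0], -1],
    [[0, 0, 0], [0, 0, 0], -1],
    [[0, 0, 0], [0, 0, 0], -1]
  ]
}}

```text
clock: 5.47
tool_pos: [0.5947, 0.0859, 0.0672]
eef_rot: [-0.7, 0.7, -0.1, 0.1]
ft_force: [-2.6, 0.5, 5.4]
width: -0.0002
```

Call:
{"fn": "send_rows", "kwargs": {
  "motion": [
    [[0, 0.0005, 0], [0, 0, 0], -1],
    [[0, 0, 0], [0, 0, 0], -1],
    [[0, 0, 0], [0, 0, 0], -1]
  ]
}}

```text
clock: 5.72
tool_pos: [0.5948, 0.0859, 0.0671]
eef_rot: [-0.7, 0.7, -0.1, 0.1]
ft_force: [-2.1, -0.2, 7.0]
width: -0.0003
```

Call:
{"fn": "send_rows", "kwargs": {
  "motion": [
    [[0, 0.002, 0], [0, 0, 0], -1],
    [[0, 0.002, 0], [0, 0, 0], -1],
    [[0, 0.002, 0], [0, 0, 0], -1],
    [[0, 0, 0], [0, 0, 0], -1],
    [[0, 0, 0], [0, 0, 0], -1]
  ]
}}

```text
clock: 6.13
tool_pos: [0.5948, 0.0859, 0.0618]
eef_rot: [-0.7, 0.7, -0.1, 0.1]
ft_force: [-5.1, -0.1, 11.7]
width: 0.0001
```

```bash
python3 -c "from h import *;st()"
```

```text
t 6.13 lock mm [ -0.1 -21.1  61.8] Flock [-4.9 -1.5 11.7] w 0.0001
```

Call:
{"fn": "send_rows", "kwargs": {
  "motion": [
    [[-0.0005, 0.0015, 0], [0, 0, 0], -1],
    [[0, 0.0015, 0], [0, 0, 0], -1],
    [[0, 0, 0], [0, 0, 0], -1],
    [[0, 0, 0], [0, 0, 0], -1]
  ]
}}

```text
clock: 6.47
tool_pos: [0.5948, 0.0859, 0.0595]
eef_rot: [-0.7, 0.7, -0.099, 0.1]
ft_force: [-5.8, -0.3, 12.8]
width: 0.0002
```

```bash
python3 -c "from h import *;st()"
```

```text
t 6.47 lock mm [ -0.1 -21.1  59.5] Flock [-5.5 -1.9 12.8] w 0.0002
```

Call:
{"fn": "send_rows", "kwargs": {
  "motion": [
    [[-0.0005, 0.0015, 0], [0, 0, 0], -1],
    [[-0.0005, 0.0005, 0], [0, 0, 0], -1],
    [[0, 0, 0], [0, 0, 0], -1],
    [[0, 0, 0], [0, 0, 0], -1]
  ]
}}

```text
clock: 6.8
tool_pos: [0.5948, 0.0859, 0.0582]
eef_rot: [-0.7, 0.7, -0.099, 0.101]
ft_force: [-3.4, -1.6, 13.9]
width: -0.0001
```

```bash
python3 -c "from h import *;st()"
```

```text
t 6.8 lock mm [ -0.2 -21.   58.2] Flock [-2.8 -2.5 13.9] w -0.0001
```

Call:
{"fn": "send_rows", "kwargs": {
  "motion": [
    [[0, 0.001, 0], [0, 0, 0], -1],
    [[0, 0.0005, 0], [0, 0, 0], -1],
    [[0, 0, 0], [0, 0, 0], -1],
    [[0, 0, 0], [0, 0, 0], -1]
  ]
}}

```text
clock: 7.13
tool_pos: [0.5948, 0.0859, 0.0569]
eef_rot: [-0.7, 0.7, -0.099, 0.101]
ft_force: [-4.6, -1.0, 14.4]
width: 0.0002
```

Call:
{"fn": "send_rows", "kwargs": {
  "motion": [
    [[0, 0.0005, 0], [0, 0, 0], -1],
    [[0, 0, 0], [0, 0, 0], -1],
    [[0, 0, 0], [0, 0, 0], -1],
    [[0, 0, 0], [0, 0, 0], -1]
  ]
}}

```text
clock: 7.47
tool_pos: [0.5948, 0.0859, 0.0565]
eef_rot: [-0.7, 0.7, -0.099, 0.101]
ft_force: [-4.3, -2.3, 14.9]
width: 0.0
```

```bash
python3 -c "from h import *;st()"
```

```text
t 7.47 lock mm [ -0.1 -21.1  56.5] Flock [-3.5 -3.4 14.9] w 0.0
```

Call:
{"fn": "send_rows", "kwargs": {
  "motion": [
    [[0, 0.0007, 0], [0, 0, 0], -1],
    [[0, 0, 0], [0, 0, 0], -1],
    [[0, 0, 0], [0, 0, 0], -1]
  ]
}}

```text
clock: 7.72
tool_pos: [0.5948, 0.0859, 0.0558]
eef_rot: [-0.7, 0.7, -0.099, 0.101]
ft_force: [-5.1, -1.7, 14.3]
width: -0.0003
```

Call:
{"fn": "send_rows", "kwargs": {
  "motion": [
    [[0, 0.0004, 0], [0, 0, 0], -1],
    [[0, 0, 0], [0, 0, 0], -1],
    [[0, 0, 0], [0, 0, 0], -1]
  ]
}}

```text
clock: 7.97
tool_pos: [0.5948, 0.0859, 0.0556]
eef_rot: [-0.7, 0.7, -0.099, 0.101]
ft_force: [-5.3, -2.0, 15.3]
width: -0.0002
```

```bash
python3 -c "from h import *;st()"
```

```text
t 7.97 lock mm [ -0.1 -21.1  55.6] Flock [-4.5 -3.4 15.3] w -0.0002
```

Call:
{"fn": "send_rows", "kwargs": {
  "motion": [
    [[0, 0, 0.001], [0, 0, 0], -1],
    [[0, 0, 0.001], [0, 0, 0], -1],
    [[0, 0, 0.001], [0, 0, 0], -1],
    [[0, 0, 0], [0, 0, 0], -1]
  ]
}}

```text
clock: 8.3
tool_pos: [0.5951, 0.0864, 0.0556]
eef_rot: [-0.698, 0.702, -0.099, 0.099]
ft_force: [-8.1, -9.6, 17.9]
width: -0.0002
```

```bash
python3 -c "from h import *;st()"
```

```text
t 8.3 lock mm [ -0.  -20.5  55.6] Flock [ -5.1 -11.5  17.9] w -0.0002
```

Call:
{"fn": "send_rows", "kwargs": {
  "motion": [
    [[-0.001, -0.0008, 0], [0, 0, 0], -1],
    [[0, 0, 0], [0, 0, 0], -1],
    [[0, 0, 0], [0, 0, 0], -1]
  ]
}}

```text
clock: 8.55
tool_pos: [0.5949, 0.0865, 0.0563]
eef_rot: [-0.698, 0.702, -0.098, 0.1]
ft_force: [-5.4, -9.3, 15.2]
width: 0.0005
```

```bash
python3 -c "from h import *;st()"
```

```text
t 8.55 lock mm [ -0.2 -20.4  56.3] Flock [ -2.6 -10.4  15.2] w 0.0005
```

Call:
{"fn": "send_rows", "kwargs": {
  "motion": [
    [[0, 0, 0.001], [0, 0, 0], -1],
    [[0, 0, 0.001], [0, 0, 0], -1],
    [[0, 0, 0], [0, 0, 0], -1]
  ]
}}

```text
clock: 8.8
tool_pos: [0.5956, 0.0881, 0.0563]
eef_rot: [-0.698, 0.702, -0.098, 0.1]
ft_force: [-5.8, -9.2, 14.3]
width: 0.0001
```

```bash
python3 -c "from h import *;st()"
```

```text
t 8.8 lock mm [ -0.  -18.8  56.3] Flock [ -3.  -10.4  14.3] w 0.0001
```

Call:
{"fn": "send_rows", "kwargs": {
  "motion": [
    [[-0.0003, 0, 0.0015], [0, 0, 0], -1],
    [[0, 0, 0.0015], [0, 0, 0], -1],
    [[0, 0, 0.0015], [0, 0, 0], -1],
    [[0, 0, 0.0015], [0, 0, 0], -1]
  ]
}}

```text
clock: 9.13
tool_pos: [0.5976, 0.0937, 0.0565]
eef_rot: [-0.698, 0.702, -0.097, 0.101]
ft_force: [-4.0, -11.6, 13.5]
width: 0.0001
```

```bash
python3 -c "from h import *;st()"
```

```text
t 9.13 lock mm [  0.3 -12.8  56.5] Flock [ -0.6 -12.3  13.5] w 0.0001
```

Call:
{"fn": "send_rows", "kwargs": {
  "motion": [
    [[0, 0, 0.001], [0, 0, 0], -1],
    [[0, 0, 0.001], [0, 0, 0], -1],
    [[0, 0, 0.001], [0, 0, 0], -1]
  ]
}}

```text
clock: 9.38
tool_pos: [0.5985, 0.0966, 0.0566]
eef_rot: [-0.698, 0.702, -0.097, 0.101]
ft_force: [-3.8, -10.6, 14.1]
width: 0.0001
```

```bash
python3 - <<'E'
from h import *
import cv2
s,M,p,RL=st();print(np.round(M,4))
cv2.imwrite("pics/w3.png",r.camera("wrist")[:,:,::-1])
E
```

```text
t 9.38 lock mm [ 0.4 -9.8 56.6] Flock [ -0.7 -11.2  14.1] w 0.0001
[[ 0.9607  0.0048  0.2775]
 [-0.2774 -0.0072  0.9607]
 [ 0.0066 -1.     -0.0056]]
```

View pics/w3.png

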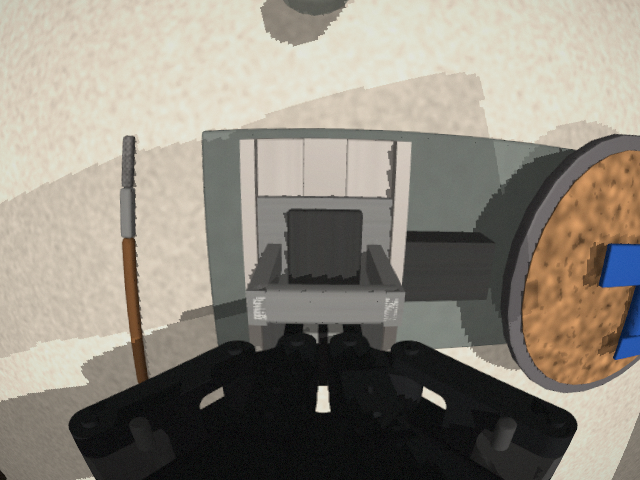

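Call:
{"fn": "send_rows", "kwargs": {
  "motion": [
    [[0, 0, 0.001], [0, 0, 0], -1],
    [[0, 0, 0.001], [0, 0, 0], -1],
    [[0, 0, 0.001], [0, 0, 0], -1]
  ]
}}

```text
clock: 9.68
tool_pos: [0.5993, 0.0992, 0.0565]
eef_rot: [-0.698, 0.703, -0.097, 0.101]
ft_force: [-4.9, -12.4, 13.4]
width: 0.0001
```

```bash
python3 -c "from h import *;st()"
```

```text
t 9.68 lock mm [ 0.5 -7.  56.5] Flock [ -1.3 -13.3  13.4] w 0.0001
```

Call:
{"fn": "send_rows", "kwargs": {
  "motion": [
    [[0, 0, 0.001], [0, 0, 0], -1],
    [[0, 0, 0.001], [0, 0, 0], -1]
  ]
}}

```text
clock: 9.85
tool_pos: [0.5998, 0.1008, 0.0566]
eef_rot: [-0.697, 0.703, -0.097, 0.101]
ft_force: [-3.9, -11.8, 15.0]
width: 0.0001
```

```bash
python3 -c "from h import *;st()"
```

```text
t 9.85 lock mm [ 0.5 -5.4 56.6] Flock [ -0.4 -12.4  15. ] w 0.0001
```

Call:
{"fn": "send_rows", "kwargs": {
  "motion": [
    [[0, 0, 0.001], [0, 0, 0], -1],
    [[0, 0, 0.001], [0, 0, 0], -1],
    [[0, 0, 0.001], [0, 0, 0], -1]
  ]
}}

```text
clock: 10.1
tool_pos: [0.6007, 0.1037, 0.0566]
eef_rot: [-0.698, 0.703, -0.097, 0.101]
ft_force: [-3.8, -13.7, 15.6]
width: -0.0002
```

```bash
python3 -c "from h import *;st()"
```

```text
t 10.1 lock mm [ 0.5 -2.3 56.6] Flock [  0.2 -14.2  15.6] w -0.0002
```

Call:
{"fn": "send_rows", "kwargs": {
  "motion": [
    [[0, -0.0004, 0.0007], [0, 0, 0], -1],
    [[0, 0, 0.001], [0, 0, 0], -1]
  ]
}}

```text
clock: 10.27
tool_pos: [0.6011, 0.1053, 0.0568]
eef_rot: [-0.698, 0.703, -0.097, 0.101]
ft_force: [-3.9, -13.3, 15.1]
width: -0.0003
```

```bash
python3 - <<'E'
from h import *
import cv2
s,M,p,RL=st()
cv2.imwrite("pics/w4.png",r.camera("wrist")[:,:,::-1])
E
```

```text
t 10.27 lock mm [ 0.5 -0.7 56.8] Flock [  0.  -13.8  15.1] w -0.0003
```

View pics/w4.png

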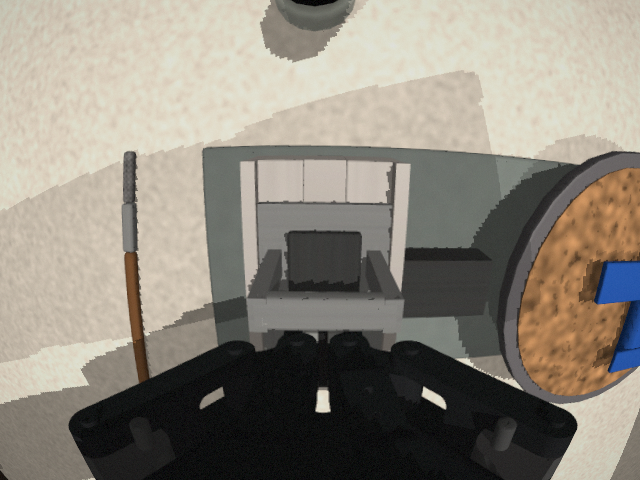

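Call:
{"fn": "send_rows", "kwargs": {
  "motion": [
    [[0, 0, 0.001], [0, 0, 0], -1],
    [[0, 0, 0.001], [0, 0, 0], -1],
    [[0, 0, 0.001], [0, 0, 0], -1],
    [[0, 0, 0.001], [0, 0, 0], -1]
  ]
}}

```text
clock: 10.65
tool_pos: [0.6023, 0.1091, 0.0568]
eef_rot: [-0.698, 0.703, -0.097, 0.101]
ft_force: [-3.8, -13.7, 15.0]
width: -0.0002
```

```bash
python3 -c "from h import *;st()"
```

```text
t 10.65 lock mm [ 0.5  3.3 56.8] Flock [  0.1 -14.2  15. ] w -0.0002
```

Call:
{"fn": "send_rows", "kwargs": {
  "motion": [
    [[0, 0, 0.001], [0, 0, 0], -1],
    [[0, 0, 0.001], [0, 0, 0], -1],
    [[0, 0, 0.001], [0, 0, 0], -1],
    [[0, 0, 0.001], [0, 0, 0], -1]
  ]
}}

```text
clock: 10.98
tool_pos: [0.6034, 0.113, 0.0568]
eef_rot: [-0.698, 0.703, -0.097, 0.101]
ft_force: [-3.8, -13.1, 13.9]
width: -0.0
```

```bash
python3 -c "from h import *;st()"
```

```text
t 10.98 lock mm [ 0.5  7.3 56.8] Flock [  0.  -13.6  13.9] w -0.0
```

Call:
{"fn": "send_rows", "kwargs": {
  "motion": [
    [[0, 0, 0.001], [0, 0, 0], -1],
    [[0, 0, 0.001], [0, 0, 0], -1],
    [[0, 0, 0.001], [0, 0, 0], -1]
  ]
}}

```text
clock: 11.23
tool_pos: [0.6043, 0.1159, 0.0568]
eef_rot: [-0.698, 0.703, -0.097, 0.101]
ft_force: [-3.6, -12.2, 13.6]
width: -0.0002
```

Call:
{"fn": "send_rows", "kwargs": {
  "motion": [
    [[0, 0, 0.0007], [0, 0, 0], -1],
    [[0, 0, 0.0005], [0, 0, 0], -1]
  ]
}}

```text
clock: 11.4
tool_pos: [0.6046, 0.1171, 0.0568]
eef_rot: [-0.698, 0.703, -0.097, 0.101]
ft_force: [-3.2, -12.9, 14.1]
width: 0.0001
```

```bash
python3 - <<'E'
from h import *
import cv2
s,M,p,RL=st()
cv2.imwrite("pics/w5.png",r.camera("wrist")[:,:,::-1])
cv2.imwrite("pics/s5.png",cv2.resize(r.camera("side")[150:300,220:420,::-1],None,fx=4,fy=4,interpolation=cv2.INTER_CUBIC))
E
```

```text
t 11.4 lock mm [ 0.5 11.6 56.8] Flock [  0.6 -13.3  14.1] w 0.0001
```

View pics/w5.png

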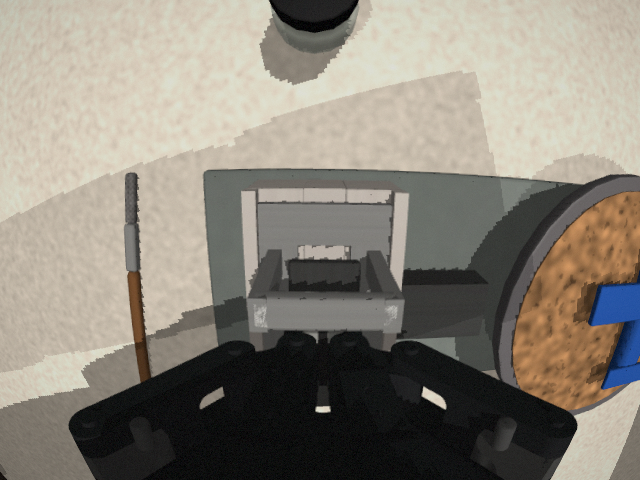

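View pics/s5.png

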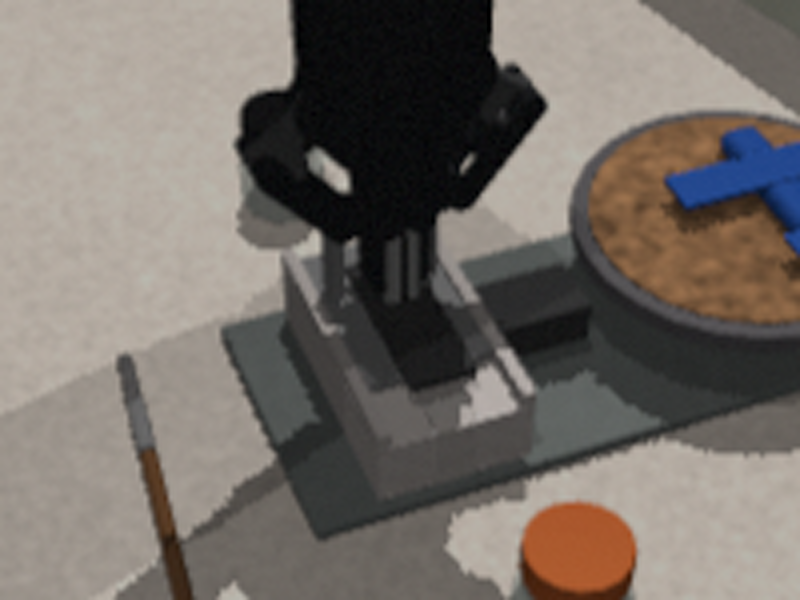

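Call:
{"fn": "send_rows", "kwargs": {
  "motion": [
    [[0, 0, 0.0007], [0, 0, 0], -1],
    [[0, 0, 0.0005], [0, 0, 0], -1]
  ]
}}

```text
clock: 11.67
tool_pos: [0.6049, 0.1182, 0.0568]
eef_rot: [-0.698, 0.703, -0.097, 0.101]
ft_force: [-3.8, -13.1, 13.7]
width: -0.0002
```

Call:
{"fn": "send_rows", "kwargs": {
  "motion": [
    [[0, 0, 0.0005], [0, 0, 0], -1],
    [[0, 0, 0.0003], [0, 0, 0], -1]
  ]
}}

```text
clock: 11.83
tool_pos: [0.6051, 0.1189, 0.0568]
eef_rot: [-0.698, 0.703, -0.097, 0.101]
ft_force: [-3.3, -13.1, 14.3]
width: -0.0
```

```bash
python3 -c "from h import *;st()"
```

```text
t 11.83 lock mm [ 0.5 13.5 56.8] Flock [  0.5 -13.5  14.3] w -0.0
```

Call:
{"fn": "send_rows", "kwargs": {
  "motion": [
    [[0, 0, 0.0005], [0, 0, 0], -1],
    [[0, 0, 0], [0, 0, 0], -1]
  ]
}}

```text
clock: 12.0
tool_pos: [0.6052, 0.119, 0.0568]
eef_rot: [-0.697, 0.703, -0.097, 0.101]
ft_force: [-3.7, -13.2, 14.6]
width: 0.0001
```

Call:
{"fn": "send_rows", "kwargs": {
  "motion": [
    [[0, 0, 0.0005], [0, 0, 0], -1],
    [[0, 0, 0], [0, 0, 0], -1]
  ]
}}

```text
clock: 12.17
tool_pos: [0.6052, 0.119, 0.0568]
eef_rot: [-0.697, 0.703, -0.097, 0.101]
ft_force: [-4.2, -14.7, 14.9]
width: -0.0001
```

```bash
python3 -c "from h import *;st()"
```

```text
t 12.17 lock mm [ 0.6 13.7 56.8] Flock [  0.1 -15.3  14.9] w -0.0001
```

Call:
{"fn": "send_rows", "kwargs": {
  "motion": [
    [[0, 0, -0.001], [0, 0, 0], -1],
    [[0, 0, -0.001], [0, 0, 0], -1],
    [[0, 0, 0], [0, 0, 0], -1]
  ]
}}

```text
clock: 12.42
tool_pos: [0.6051, 0.1189, 0.057]
eef_rot: [-0.698, 0.702, -0.097, 0.102]
ft_force: [-3.3, -9.1, 14.4]
width: -0.0
```

```bash
python3 -c "from h import *;st()"
```

```text
t 12.42 lock mm [ 0.5 13.5 57. ] Flock [-0.7 -9.6 14.4] w -0.0
```

Now lift slowly, with the side load reduced.

Call:
{"fn": "send_rows", "kwargs": {
  "motion": [
    [[0, -0.001, -0.0005], [0, 0, 0], -1],
    [[0, -0.001, -0.0005], [0, 0, 0], -1],
    [[0, 0, 0], [0, 0, 0], -1]
  ]
}}

```text
clock: 12.67
tool_pos: [0.605, 0.1193, 0.0581]
eef_rot: [-0.699, 0.701, -0.097, 0.102]
ft_force: [0.2, -4.4, 9.3]
width: 0.0003
```

```bash
python3 -c "from h import *;st()"
```

```text
t 12.67 lock mm [ 0.3 13.8 58.1] Flock [ 1.4 -4.2  9.3] w 0.0003
```

Call:
{"fn": "send_rows", "kwargs": {
  "motion": [
    [[0, -0.001, -0.0005], [0, 0, 0], -1],
    [[0, -0.001, -0.0005], [0, 0, 0], -1],
    [[0, -0.001, -0.0005], [0, 0, 0], -1],
    [[0, 0, 0], [0, 0, 0], -1]
  ]
}}

```text
clock: 13.0
tool_pos: [0.6018, 0.1199, 0.0582]
eef_rot: [0.7, -0.7, 0.099, -0.1]
ft_force: [1.5, -0.2, 3.5]
width: -0.0003
```

```bash
python3 - <<'E'
from h import *
import cv2
s,M,p,RL=st()
cv2.imwrite("pics/s6.png",cv2.resize(r.camera("side")[150:300,220:420,::-1],None,fx=4,fy=4,interpolation=cv2.INTER_CUBIC))
E
```

```text
t 13.0 lock mm [-2.9 13.5 58.2] Flock [1.5 0.2 3.5] w -0.0003
```

View pics/s6.png

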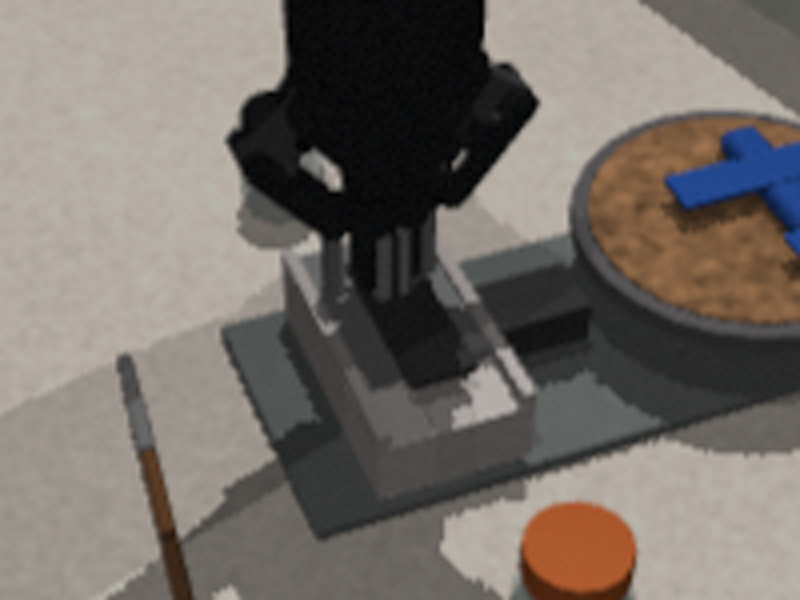

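Call:
{"fn": "send_rows", "kwargs": {
  "motion": [
    [[0.001, -0.003, -0.001], [0, 0, 0], -1],
    [[0.001, -0.004, -0.002], [0, 0, 0], -1],
    [[0.001, -0.005, -0.003], [0, 0, 0], -1],
    [[0, -0.02, -0.01], [0, 0, 0], -1],
    [[0, -0.03, -0.01], [0, 0, 0], -1]
  ]
}}

```text
clock: 13.47
tool_pos: [0.5938, 0.0938, 0.1165]
eef_rot: [-0.7, 0.7, -0.103, 0.096]
ft_force: [0.3, -0.8, 0.9]
width: 0.0001
```

Call:
{"fn": "send_rows", "kwargs": {
  "motion": [
    [[0, -0.03, -0.015], [0, 0, 0], -1],
    [[0, -0.03, -0.02], [0, 0, 0], -1],
    [[0, -0.02, -0.02], [0, 0, 0], -1],
    [[0, 0, 0], [0, 0, 0], -1],
    [[0, 0, 0], [0, 0, 0], -1]
  ]
}}

```text
clock: 13.88
tool_pos: [0.5821, 0.0404, 0.2015]
eef_rot: [0.7, -0.7, 0.1, -0.101]
ft_force: [-0.3, 0.3, -1.0]
width: -0.0004
```

```bash
python3 - <<'E'
from h import *
import cv2
s,M,p,RL=st()
im=r.camera("wrist")[:,:,::-1].copy()
f=cv2.resize(im[50:220,230:400],None,fx=3.5,fy=3.5,interpolation=cv2.INTER_CUBIC)
for l in [(x,y,96) for x in(-24.5,24.5) for y in(24,36)]+[(-15,-45,58),(15,-45,58),(15,32,58),(-15,32,58)]:
    u=wproj(s,M,RL@(np.array(l)/1e3)+[*L,0]); cv2.circle(f,tuple(int(v) for v in (u-[230,50]+.5)*3.5),3,(0,0,255),-1)
cv2.imwrite("pics/w7.png",f)
cv2.imwrite("pics/s7.png",cv2.resize(r.camera("side")[150:300,220:420,::-1],None,fx=4,fy=4,interpolation=cv2.INTER_CUBIC))
E
```

```text
t 13.88 lock mm [  0.3 -68.3 201.5] Flock [-0.4  0.3 -1. ] w -0.0004
```

View pics/w7.png

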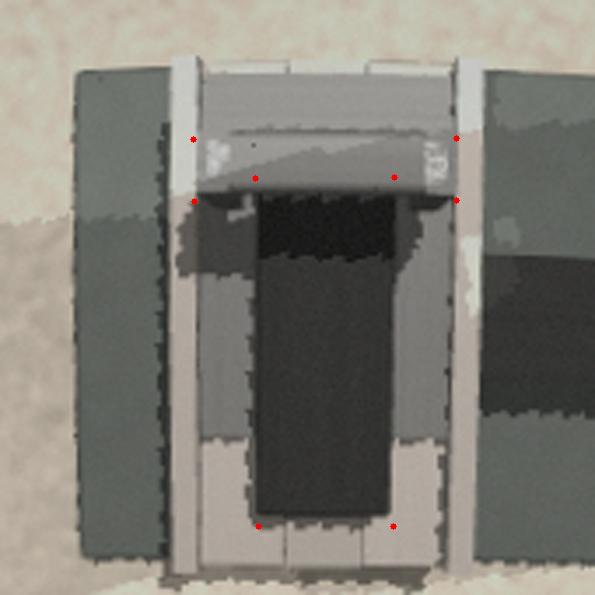

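View pics/s7.png

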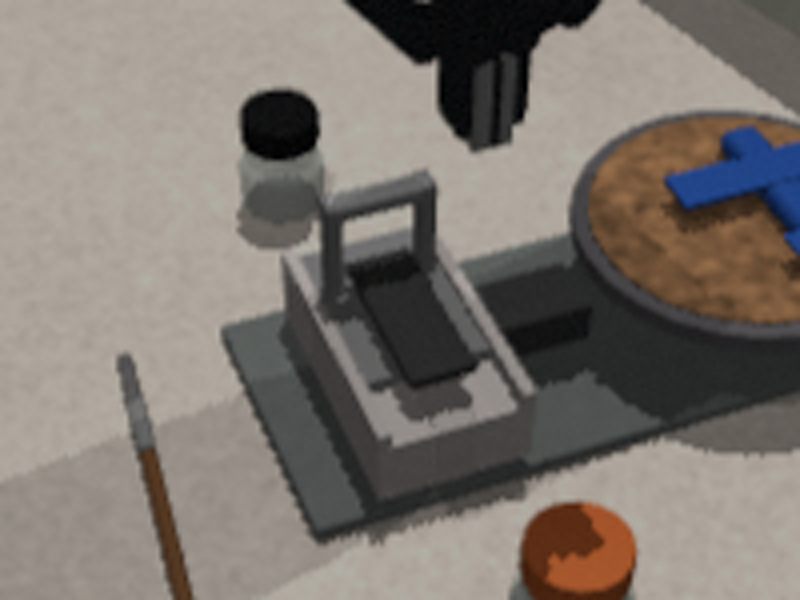

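The pictures show the bar at its end-stop position relative to the pad. The pad is still down and the tool is clear, so I'm handing in.

```bash
python3 -c "from h import *;st();print(r.hand_in())"
```

```text
t 13.98 lock mm [ -1.3 -67.6 198.3] Flock [ 0.1  0.6 -0.6] w -0.0001
the job is handed in; nothing more can be done
None
```

The turntable is locked: the plunger is trapped under the keeper, and I handed in at about 14 s with the tool well clear. The hand-in gave no verdict.

- **Pressing:** With the fingers shut I felt for the pad, which was at about 67 mm. I pressed it about 11.5 mm, down to its hard stop, then eased to about 10.5–11 mm and held that while sliding the keeper.
- **Keeper:** I slid it along +y until the fingers stalled and the side force rose, which I took as the end stop. The last wrist picture agrees, with the bar at about 22 mm of travel.
- **Release:** I eased off the side load and lifted slowly. The force dropped away at about 9 mm down and the pad stayed low, so the plunger is trapped.
- **Loads:** The highest reading I took on the lock was about 22 N, under the 25 N limit. Friction on the pad was higher than I expected, so the margin was only a few newtons. I saw readings only at the end of each move, so a brief higher peak in between can't be ruled out.
- **Jars and brush:** I went nowhere near them and saw no movement in the pictures, but I did not re-measure where they are.
- **Offset:** My estimate of the lock's position and the last wrist picture differed by about 2–3 mm. The bar and the pad were off by the same amount, so I put it down to calibration and the arm still settling.

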